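Pin the lap joint and buck the rivet with the heavier bar

TASK

Slip the red-handled alignment pin out of its wooden block and fully home into the empty hole of the lap joint held in the vise, and let go of it. Then lift the two look-alike bucking bars in turn to feel which is the heavier, and set the lighter one down on the floor of the blue tray and leave it there (drop neither bar). Finish while still holding the heavier bar in the gripper, level, the middle of its underside resting with a light steady push on the bare rivet tail that stands up from the joint, ready for riveting and touching neither the sheet nor the pin; leave the tape measure, rivet pliers and oil bottle alone.

Things in the scene. Friction and masses are not known exactly. Their poses are not given: they have to be found in the camera images.
- pin: Loose upright alignment pin, 40 g: red round handle 14 mm in diameter (z = 3 to 37 mm) on a steel collar 20 mm in diameter (z = 0 to 3 mm); below it a steel shank 6 mm in diameter and 20 mm long, its last 7 mm tapered to a 2.4 mm nose. Origin: centre of the collar's underside, z up. It starts with the collar on top of the pin block.
- pin_block: Fixed wooden block 50 x 70 x 25 mm high with one 7.5 mm hole through its middle that holds the pin. Origin: centre of its underside, on the bench.
- pin_hole (a point): The empty round hole in the lap joint, 7.5 mm in diameter, with a small chamfer; the point is the hole's centre at the top face of the joint, 178 mm above the bench. z is up, y runs along the row of rivets towards the vise, x across the joint. The joint is 8 mm thick there and free underneath.
- panel: Lap joint (fixed), yellow-green primed angle, its leg in the vise jaws, flange level and 52 mm wide towards the robot, aluminium sheet on it; top face 178 mm above the bench, jutting 190 mm out of the jaws to the vise's -y. One row, 28 mm apart, going away from the vise: 2 driven rivets (9 mm buttons, 3 mm high), the undriven one, a driven one, the empty hole, a driven one. Origin: the vise's.
- rivet: The one undriven rivet, brass-coloured, fixed in the joint with its head underneath; its plain tail, a cylinder 6 mm in diameter, stands 9 mm above the joint's top face. It does not give when pushed.
- rivet_tail (a point): Centre of the flat top of the undriven rivet's tail, 187 mm above the bench (z up), 56 mm from the empty hole, towards the vise.
- vise: Dark grey bench vise with 100 mm jaws, fixed on the bench; jaw tops 150 mm above the bench, jaw line along its y. Origin: on the bench under the middle of the jaw line; x points away from the screw and its handle.
- bar_1: Loose bucking bar on the bench: grey block with polished faces, 45 mm long (its x), 25 wide (its y), 32 high (z up); side faces flat, the +x upper edge bevelled 10 x 12 mm. Origin: centre of its flat underside. The bars look alike and either may lie on either side, but one is steel, the other tungsten alloy, clearly heavier (1.4 to 3.3 times). Mass 0.2 to 0.75 kg.
- bar_2: Loose bucking bar on the bench: grey block with polished faces, 45 mm long (its x), 25 wide (its y), 32 high (z up); side faces flat, the +x upper edge bevelled 10 x 12 mm. Origin: centre of its flat underside. The bars look alike and either may lie on either side, but one is steel, the other tungsten alloy, clearly heavier (1.4 to 3.3 times). Mass 0.2 to 0.75 kg.
- tray: Fixed blue open tray, 190 mm (its x) by 250 mm (its y) outside, walls 4 mm thick and 28 mm high, inner floor 4 mm above the bench. Empty at the start. Origin: centre of its underside.
- tape_measure: Bystander: yellow and black tape measure, 70 x 36 x 68 mm high, standing on the bench. Origin: centre of its underside.
- rivet_pliers: Bystander: rivet pliers lying on the bench, dark head, two red handles, 260 mm long (its x; handles towards -x), 80 mm wide, 30 mm high. Origin on the bench near the back of its head.
- oil_bottle: Bystander: clear bottle with white cap, 52 mm in diameter, 130 mm high, standing. Origin: centre of its underside.
Things that resemble listed ones, but are neither listed nor needed, are in the scene too. Leave any turquoise or yellow look-alike of the bar_2 alone.

How it is judged (in metres and radians):
On the way, in this order (a step that is already met when the one before it is completed fails the run):
1. the alignment pin is fully home in the empty hole of the joint and released (horizontal distance between pin and pin_hole below 0.003 m and z of pin in the frame of pin_hole below 0.003 m and angle between pin's own z axis and vertical below 0.12 rad and contact force between the fingers and pin below 0.1 N), for 0.2 s.
2. the lighter bar, known by its weight of under 4.3 N, rests on the floor of the tray, released (((x of bar_1 in the frame of tray between -0.085 and 0.085 m and y of bar_1 in the frame of tray between -0.115 and 0.115 m and z of bar_1 in the frame of tray below 0.027 m and contact force between bar_1 and tray between 1.2 and 4.3 N and contact force between the fingers and bar_1 below 0.1 N and linear speed of bar_1 below 0.02 m/s) or (x of bar_2 in the frame of tray between -0.085 and 0.085 m and y of bar_2 in the frame of tray between -0.115 and 0.115 m and z of bar_2 in the frame of tray below 0.027 m and contact force between bar_2 and tray between 1.2 and 4.3 N and contact force between the fingers and bar_2 below 0.1 N and linear speed of bar_2 below 0.02 m/s))), for 0.2 s.
At the end, for the whole second after the job is handed in: Heavier bar at rest in the fingers, level (0.12 rad), pressing the rivet tail with 2-45 N, its middle within 10 mm of it, off sheet and pin. Pin released, collar within 3 mm of sheet and hole centre, upright (0.12 rad). Lighter bar released, at rest on the tray floor (all of step 1 and ((contact force between bar_1 and rivet between 2 and 45 N and contact force between the fingers and bar_1 above 4 N and horizontal distance between bar_1 and rivet_tail below 0.01 m and angle between bar_1's own z axis and vertical below 0.12 rad and height (world z) of bar_1 above 0.182 m and contact force between bar_1 and panel below 0.3 N and contact force between bar_1 and pin below 0.3 N and linear speed of each of bar_1, bar_2 below 0.02 m/s and x of bar_2 in the frame of tray between -0.085 and 0.085 m and y of bar_2 in the frame of tray between -0.115 and 0.115 m and z of bar_2 in the frame of tray below 0.027 m and contact force between bar_2 and tray between 1.2 and 4.3 N and contact force between the fingers and bar_2 below 0.1 N) or (contact force between bar_2 and rivet between 2 and 45 N and contact force between the fingers and bar_2 above 4 N and horizontal distance between bar_2 and rivet_tail below 0.01 m and angle between bar_2's own z axis and vertical below 0.12 rad and height (world z) of bar_2 above 0.182 m and contact force between bar_2 and panel below 0.3 N and contact force between bar_2 and pin below 0.3 N and linear speed of each of bar_2, bar_1 below 0.02 m/s and x of bar_1 in the frame of tray between -0.085 and 0.085 m and y of bar_1 in the frame of tray between -0.115 and 0.115 m and z of bar_1 in the frame of tray below 0.027 m and contact force between bar_1 and tray between 1.2 and 4.3 N and contact force between the fingers and bar_1 below 0.1 N))); the arm keeps its last pose, push and grip.
It fails at once if tape measure moved more than 20 mm (distance of tape_measure from where it was at the start of the episode above 0.02 m).
It fails at once if rivet pliers moved more than 20 mm (distance of rivet_pliers from where it was at the start of the episode above 0.02 m).
It fails at once if oil bottle moved more than 20 mm (distance of oil_bottle from where it was at the start of the episode above 0.02 m).
It fails at once if a bar is dropped: it falls free of the fingers at over 0.5 m/s (a fall of about 13 mm) ((linear speed of bar_1 above 0.5 m/s and contact force between the fingers and bar_1 below 0.1 N) or (linear speed of bar_2 above 0.5 m/s and contact force between the fingers and bar_2 below 0.1 N)).
It also fails if it takes over 72 s, if anything falls off the work surface, if the arm or the gripper's body presses on something with over 40 N, if the wrist force passes 120 N, or if a joint passes its speed limit or range.

ROBOT

A 7-joint arm with a two-finger parallel gripper is mounted at the origin on the work surface. World frame = base frame: x ahead of the robot, y to its left, z up, the work surface at z = 0. Lengths are in mm, angles in rad, forces in N, time in s.
With the tool pointing down it reaches from about 425 to 1025 mm from the base axis. Payload 3.6 kg.
Tool frame: the origin (TCP) lies midway between the tips of the shut fingers; the grasp point (between the pads) lies 19 mm behind it (grasp_offset is the distance from the TCP to the grasp point, in mm); z points along the fingers, y is the line along which they close (so a half turn about z gives the same grasp; the last joint's range is limited). The gripper opens to 85 mm and grips with 20 to 120 N. Pads are 22 mm wide; open, the fingers measure 114 mm over their backs; the gripper's body (76 mm by 85 mm) begins 54 mm behind the grasp point. The pads swing forward as they close: fully open they stand 13 mm farther back than shut.
Start: joints at [-0.093, 0.591, 0.048, 1.609, -0.033, 0.943, -0.034], TCP at [725.003, 0.003, 231.302] pointing down, gripper open.
Joint ranges: [-2.69, 2.69], [-0.47, 2.24], [-1.27, 1.36], [0.19, 2.51], [-1.53, 4.68], [0.08, 2.07], [-3.09, 3.09]. Speed limits (rad/s): [2.57, 2.57, 3.14, 3.14, 3.14, 3.14, 3.14].

INTERFACE

Orientations are given as a unit quaternion [w, x, y, z].
In Python, from plant import get_obs, get_image, hand_in, grasp_offset gives the robot as it stands. The module is installed in compiled form; this text tells all that it offers.
- The arm moves only by the tool play_rows, never from a script. Its argument "commands" is one flat list of numbers, 7 for each row, row after row: the opening, from 0 (shut) to 1 (fully open), then the shift along the tool's x, y, z in cm, then the turn, a rotation vector about the tool's x, y, z in degrees. In form: [claw, dx, dy, dz, ax, ay, az, claw, dx, dy, dz, ax, ay, az, ...]. A call has 1 to 8 rows; each row shifts and turns the commanded pose from where the row before left it, along the tool's axes as they then stand; what a row does not reach is not made up. A row lasts 1/8 s, in which the tool goes at most 62.5 mm and 10.7 degrees, less where a joint would pass 70% of its speed; a pose out of reach is approached as far as the arm can. A call is refused whole if a number of a shift passes 6.25 or a number of a turn 10.7, either way. A call with a gripper value outside its range is refused whole. The fingers move at their own pace and stop on an object; "force" is the grip in N (left out, the last holds). Time passes only in rows, so rows that do not move let the fingers close. It gives the time, the measured TCP pose, the force, the opening and the grip force at its end, in the units of the state.
- get_obs(): the state, without advancing time (a new reading comes with each control period).
- get_image(name): name is "scene" or "side" or "wrist"; returns a dict with "pixels" (384x512x3 uint8, red, green, blue), "z_map" (384x512 float32, mm along the optical axis (not along the pixel's ray), 0 where there is no reading), "K" (3x3 intrinsics, pixels), "eye" and "attitude" of the camera in the world. Camera axes: x right, y down, z forward; pixel columns grow to the right and rows downward; lengths in mm; the calibration is good to about 2 mm. The wrist camera is an equidistant fisheye: a pixel r from the principal point sees the ray r / f radians off the axis. A picture is of the moment at which its call begins.
- hand_in(): hands the job in; it is judged then, once.
The state is a dict: "clock": time; "q": joint angles; "joint_vel": joint speeds; "joint_efforts": joint torques, N m; "tcp_pos": TCP position; "tool_rot": TCP orientation; "wrist_force": force on the tool from outside, world axes, zero at the start; "wrist_torque": the same for the moment, N m; "grip_width": finger opening in mm; "finger_force": force on a finger pad.
Only numpy, scipy, OpenCV 4.12 (cv2) and the standard library are available. Lean on these libraries where they do the work, as an engineer would, in place of code of your own. Each camera call takes 0.05 s, during which the arm holds its last target. There are 200 camera calls.

## Working session

There is one attempt and no reset: what is moved stays moved. The work goes in short steps, Python scripts to look and compute and a tool call to move; the robot and the scene stay as the last step left them, time stands still between calls to the robot, and variables do not carry over. Pictures are saved under pics/ and viewed, at most 10 in all, crops included, and the job is handed in when it is done.

Besides the shell and the picture viewer there is one more tool, called after "Call:" as name(argument=value, ...) on one line, values as JSON. play_rows: Moves the arm, as the interface text tells. Its arguments: {"type":"object","properties":{"commands":{"type":"array","items":{"type":"number"}},"force":{"type":"number"}},"required":["commands"]}

```bash
mkdir -p pics; cat > h.py <<'E'
import numpy as np,cv2
from scipy.spatial.transform import Rotation as R
from plant import get_obs,get_image,hand_in,grasp_offset
def rot(a):
    a=np.array(a,float)
    return a if a.shape==(3,3) else R.from_quat(a[[1,2,3,0]]).as_matrix()
def grab(n,f=None):
    im=get_image(n)
    if f: cv2.imwrite(f,im['pixels'][:,:,::-1])
    return im
def cloud(im,wrist=False):
    K=np.array(im['K']);z=im['z_map'];v,u=np.mgrid[:z.shape[0],:z.shape[1]].astype(float)
    x=(u-K[0,2])/K[0,0];y=(v-K[1,2])/K[1,1]
    if wrist:
        r=np.hypot(x,y)+1e-9;s=np.tan(np.minimum(r,1.5))/r;x=x*s;y=y*s
    P=np.stack([x*z,y*z,z],-1)@rot(im['attitude']).T+np.array(im['eye'])
    P[z==0]=np.nan
    return P
E
python3 - <<'E'
from h import *
for n in('scene','side','wrist'):
    im=grab(n,f'pics/{n}0.png');print(n,im['K'],im['eye'],im['attitude'],(im['z_map']==0).mean())
    np.save(n+'0.npy',cloud(im,n=='wrist'))
a=np.hstack([cv2.imread(f'pics/{n}0.png') for n in('scene','side')])
o=get_obs();print(o,grasp_offset)
E
```

```text
scene [[497.85773685   0.         261.99246441]
 [  0.         497.85773685 193.43823666]
 [  0.           0.           1.        ]] [1441.21783213 -828.09021261 1139.83701488] [-0.3784581   0.84218624  0.34837637 -0.16163449] 0.006678263346354167
side [[355.06358471   0.         255.2027645 ]
 [  0.         355.06358471 190.64706163]
 [  0.           0.           1.        ]] [ 277.10409278 -827.88300129  625.97739708] [-0.49641181  0.84440549 -0.17240444  0.10407397] 0.0042877197265625
wrist [[297.31863964   0.         255.18581633]
 [  0.         297.31863964 191.43941681]
 [  0.           0.           1.        ]] [724.04949974  67.76249287 373.53193448] [ 1.34952372e-01  9.90851483e-01  7.89737709e-04 -7.56024533e-04] 0.016728719075520832
{'clock': 0.15, 'q': array([-0.09350847,  0.59191544,  0.04832475,  1.60950658, -0.03329865,
        0.94269921, -0.03369501]), 'joint_vel': array([ 2.69439067e-04, -4.59588915e-03,  7.10388853e-04, -5.41479239e-03,
       -6.26294550e-05,  4.92778400e-04, -1.69955603e-03]), 'joint_efforts': array([ 2.83839137e-03, -5.49247491e+01,  1.54947661e+00, -1.98453355e+01,
        9.54968476e-03,  5.72513367e-03,  5.49048636e-06]), 'tcp_pos': array([7.24371888e+02, 1.11734105e-02, 2.30406703e+02]), 'tool_rot': array([-5.70861775e-04,  7.07077302e-01,  7.07135734e-01, -6.45611996e-04]), 'wrist_force': array([-0.54909027, -0.59451584,  0.021678  ]), 'wrist_torque': array([ 0.00462036,  0.02827438, -0.02918312]), 'finger_force': 0.0, 'grip_width': 85.61241212688977} 18.700000000000003
```

View pics/scene0.png

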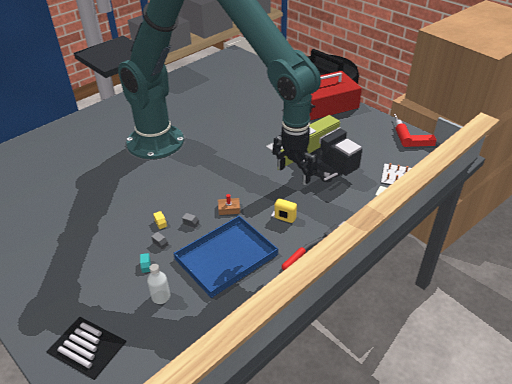

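View pics/wrist0.png

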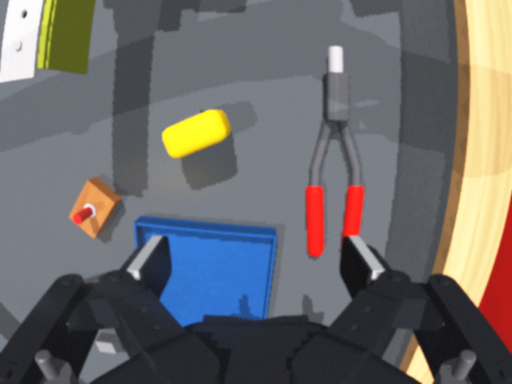

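Scene: the pin block is at (229,205) with its red handle at (228,198). The grey bars are at (190,219) and (159,239). The look-alikes to avoid are yellow at (160,220) and turquoise at (145,262). The tray is at (226,255), tape at (285,210), bottle at (158,285), and the vise and angle at (325,145). Wrist: block at (95,208), joint at top left (40,35).

Next I'll build a top-down map from the clouds.

```bash
python3 - <<'E'
from h import *
P=np.load('scene0.npy');im=cv2.imread('pics/scene0.png')
for u,v in [(229,196),(229,207),(190,219),(190,215),(159,239),(159,236),(160,220),(145,262),(285,210),(345,145),(320,130),(297,258),(158,270)]:
    print((u,v),P[v,u].round(),im[v,u])
# ortho map: x 350..1050 , y -550..350 at 1px/mm*0.8
S=0.85
top=np.full((600,800,3),60,np.uint8);zb=np.full((600,800),-1e9)
for n in('scene','side','wrist'):
    P=np.load(n+'0.npy').reshape(-1,3);c=cv2.imread(f'pics/{n}0.png').reshape(-1,3)
    ok=np.isfinite(P).all(1)&(P[:,2]<215)&(P[:,2]>-10);P=P[ok];c=c[ok]
    o=np.argsort(P[:,2]);P=P[o];c=c[o]
    r=((1020-P[:,0])*S).astype(int);q=((380-P[:,1])*S).astype(int)
    k=(r>=1)&(r<598)&(q>=1)&(q<798);
    for a,b,z,cc in zip(r[k],q[k],P[k,2],c[k]):
        s=zb[a:a+2,b:b+2]<z
        zb[a:a+2,b:b+2][s]=z;top[a:a+2,b:b+2][s]=cc
cv2.imwrite('pics/top.png',top)
E
```

```text
(229, 196) [500. -57.  62.] [ 41  42 201]
(229, 207) [507. -66.  24.] [ 95 142 207]
(190, 219) [ 469. -198.   34.] [160 154 156]
(190, 215) [ 450. -183.   28.] [155 151 152]
(159, 239) [ 470. -319.   33.] [159 156 155]
(159, 236) [ 459. -311.   33.] [156 150 151]
(160, 220) [ 402. -266.   31.] [ 86 198 227]
(145, 262) [ 515. -402.   32.] [174 177  71]
(285, 210) [671.  28.  55.] [ 64 149 175]
(345, 145) [655. 340. 140.] [233 228 232]
(320, 130) [569. 307. 176.] [106 205 196]
(297, 258) [810. -67.  15.] [ 34  32 173]
(158, 270) [ 638. -429.  123.] [123 125 130]
```

View pics/top.png

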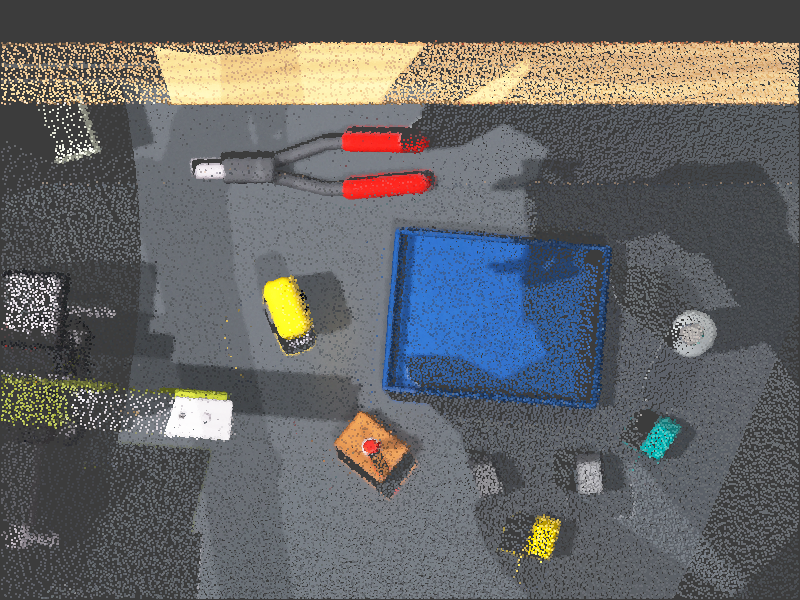

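View pics/side0.png

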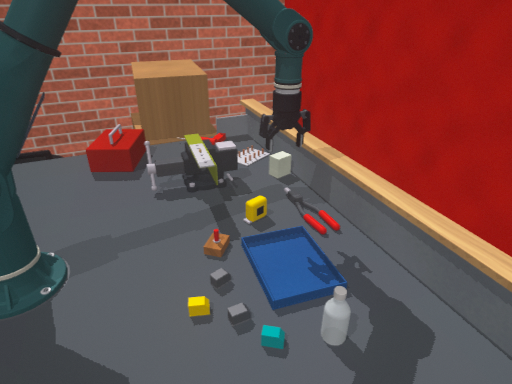

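Map: the pin is at about (495,-57). The bars are at about (457,-190) and (461,-314), and the joint runs along y with x about 530. I'm moving above the pin.

Call:
play_rows(commands=[1,-0.9,-3.8,0,0,0,0,1,-0.9,-3.8,0,0,0,0,1,-0.9,-3.8,1,0,0,0,1,-1,-3.8,1,0,0,0,1,-1,-3.8,2,0,0,0,1,-1,-3.7,2,0,0,0,1,0,0,2,0,0,0,1,0,0,0,0,0,0])

```text
clock: 1.15
tcp_pos: [496.7, -57.1, 150.3]
tool_rot: [-0.001, 0.707, 0.707, -0.001]
wrist_force: [1.0, -0.4, 0.4]
grip_width: 85.2
finger_force: 0.0
```

```bash
python3 - <<'E'
from h import *
im=grab('wrist','pics/w1.png');P=cloud(im,True);c=im['pixels'].astype(int)
m=(c[...,0]>120)&(c[...,1]<80)&(c[...,2]<80)&(P[...,2]>28)&(P[...,2]<75)
print(m.sum(),np.nanpercentile(P[m],[2,25,50,75,98],axis=0).round(1))
t=m&(P[...,2]>58);print('top',P[t].mean(0),P[t].min(0),P[t].max(0))
s=grab('scene');Q=cloud(s);c=s['pixels'].astype(int)
m=(c[...,0]>120)&(c[...,1]<80)&(c[...,2]<80)&(Q[...,2]>28)&(Q[...,2]<75)&(abs(Q[...,0]-500)<40)&(abs(Q[...,1]+60)<40)
print('scene',m.sum(),Q[m].mean(0) if m.any() else '')
o=get_obs();print(o['tcp_pos'],o['tool_rot'],o['grip_width'])
E
```

```text
259 [[489.5 -60.4  39.6]
 [491.9 -55.9  58.2]
 [494.3 -52.2  62.4]
 [496.8 -49.5  62.9]
 [499.9 -48.4  63.7]]
top [494.53229674 -54.16929708  62.51843388] [488.65885412 -60.67614422  58.348886  ] [499.99447758 -48.28726371  64.27117896]
scene 30 [498.08284023 -60.75137254  51.81515317]
[498.88024865 -56.84145112 151.6577204 ] [2.97335205e-04 7.06989634e-01 7.07223771e-01 3.26168701e-04] 85.30004061071821
```

View pics/w1.png

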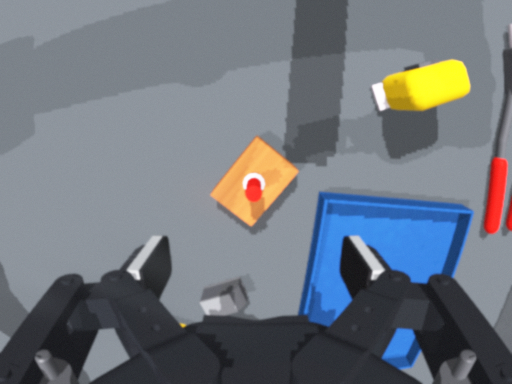

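The wrist view shows the handle at (254,188), which puts the pin at about (494.5,-54.5) with its top at z=62, as it should be. I'm descending to grip it.

Call:
play_rows(commands=[1,0.25,-0.3,3,0,0,0,0.7,0,0,3,0,0,0,0.5,0,0,3,0,0,0,0.5,0,0,2.9,0,0,0,0.5,0,0,0,0,0,0,0.3,0,0,0,0,0,0,0,0,0,0,0,0,0,0,0,0,0,0,0], force=40)

```text
invalid input at $.commands: expected a multiple of 7 numbers
```

Call:
play_rows(commands=[0,0,0,0,0,0,0,0,0,0,0,0,0,0])

```text
clock: 1.5
tcp_pos: [498.9, -56.9, 151.9]
tool_rot: [0.001, 0.707, 0.707, 0.001]
wrist_force: [-0.4, -0.4, 0.4]
grip_width: 52.0
finger_force: 0.0
```

```bash
python3 - <<'E'
from h import *
grab('wrist','pics/w2.png');o=get_obs();print(o['tcp_pos'],o['grip_width'],o['finger_force'],o['wrist_force'])
E
```

```text
[498.63998418 -56.92139597 151.80195551] 43.897973893640014 0.0 [ 0.49648099 -0.32917299  0.15558165]
```

View pics/w2.png

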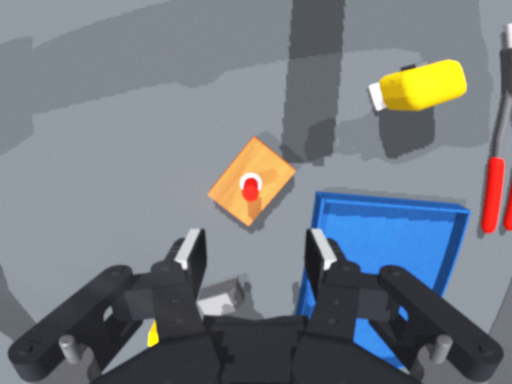

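The first call had a miscounted list, so nothing was gripped. The arm settled at x=498.7, so I'm redoing the descent with that in mind.

Call:
play_rows(commands=[0.6,0.25,-0.42,3,0,0,0,0.6,0,0,3,0,0,0,0.6,0,0,3,0,0,0,0.6,0,0,3,0,0,0,0.5,0,0,0,0,0,0,0.3,0,0,0,0,0,0,0,0,0,0,0,0,0,0,0,0,0,0,0,0], force=40)

```text
clock: 2.55
tcp_pos: [494.8, -54.6, 32.6]
tool_rot: [0.001, 0.707, 0.707, 0.001]
wrist_force: [0.6, -0.1, 5.0]
grip_width: 12.6
finger_force: 39.1
```

Call:
play_rows(commands=[0,0,0,0,0,0,0,0,0,0,0,0,0,0])

```text
clock: 2.8
tcp_pos: [494.8, -54.6, 32.5]
tool_rot: [0.001, 0.707, 0.707, 0.001]
wrist_force: [-0.3, -0.0, 7.6]
grip_width: 12.7
finger_force: 39.1
```

Gripped, at a width of about 13 mm. I'm lifting and carrying it to beside the joint for a close look.

Call:
play_rows(commands=[0,0,0,-1,0,0,0,0,0,0,-3,0,0,0,0,0,0,-5,0,0,0,0,0,0,-5,0,0,0,0,1.5,0.5,-5,0,0,0,0,4,1,-4,0,0,0,0,5,1,0,0,0,0,0,5,1,0,0,0,0])

```text
clock: 3.8
tcp_pos: [528.8, 101.6, 262.9]
tool_rot: [0.001, 0.707, 0.707, 0.001]
wrist_force: [0.2, -0.0, 0.1]
grip_width: 12.9
finger_force: 39.4
```

Call:
play_rows(commands=[0,0,0,0,0,0,0,0,0,0,0,0,0,0,0,0,0,0,0,0,0])

```text
clock: 4.18
tcp_pos: [528.3, 98.6, 261.3]
tool_rot: [0.0, 0.708, 0.706, -0.001]
wrist_force: [0.5, 0.7, -0.2]
grip_width: 12.5
finger_force: 39.4
```

```bash
python3 - <<'E'
from h import *
im=grab('wrist','pics/w3.png');P=cloud(im,True);np.save('w3.npy',P)
o=get_obs();print(o['tcp_pos'],o['tool_rot'],o['grip_width'],o['finger_force'],o['wrist_force'],im['eye'])
# orthophoto of plane z=178, 3px/mm, via fisheye projection
Rm=rot(im['attitude']);K=np.array(im['K'])
x=np.arange(560,490,-.25);y=np.arange(290,100,-.25)
X,Y=np.meshgrid(y,x);W=np.stack([Y,X,np.full_like(X,178)],-1)
C=(W-np.array(im['eye']))@Rm;r=np.hypot(C[...,0],C[...,1]);th=np.arctan2(r,C[...,2])
u=(K[0,2]+K[0,0]*th*C[...,0]/r).astype('f4');v=(K[1,2]+K[1,1]*th*C[...,1]/r).astype('f4')
g=cv2.remap(im['pixels'][:,:,::-1].copy(),u,v,cv2.INTER_LINEAR)
a=cv2.resize(im['pixels'][:,:,::-1].copy(),None,fx=.6,fy=.6)
can=np.zeros((g.shape[0]+a.shape[0],760,3),np.uint8);can[:g.shape[0],:g.shape[1]]=g;can[g.shape[0]:,:a.shape[1]]=a
cv2.imwrite('pics/o3.png',can)
E
```

```text
[528.40442264  98.67248719 261.2812823 ] [ 1.03104610e-04  7.08060833e-01  7.06151282e-01 -4.61289073e-04] 12.372163747424606 39.4237357378006 [-0.34356272  0.07587852 -0.01868656] [528.05166173 166.52013264 404.508689  ]
```

View pics/o3.png

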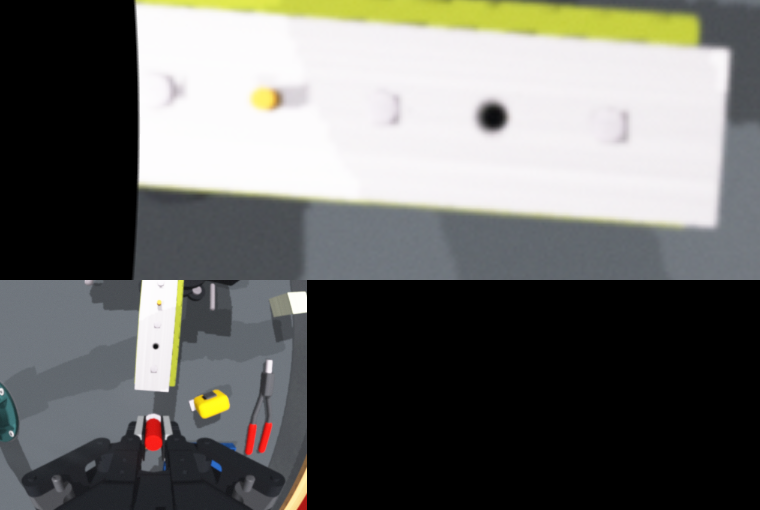

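The ortho view shows the hole at (491,117), i.e. world (530.8,167.2), with the brass tail at (265,98) and its base at about (535,223). The sheet is yawed about 4°. Next I'm measuring the pin in the hand with the same camera.

```bash
python3 - <<'E'
from h import *
P=np.load('w3.npy');c=cv2.imread('pics/w3.png')[:,:,::-1].astype(int)
m=(c[...,0]>120)&(c[...,1]<80)&(c[...,2]<80)&(P[...,2]>200)
p=P[m];print(len(p),np.percentile(p,[1,10,50,90,99],axis=0).round(1))
t=p[p[:,2]>np.percentile(p[:,2],95)-3];print('top',t.mean(0),t.min(0),t.max(0))
s=(c.min(-1)>200)&(abs(P[...,0]-530)<15)&(abs(P[...,1]-150)<30)
print('sheet z',np.nanpercentile(P[s],[10,50,90],axis=0)[:,2])
d=(c.max(-1)<60)&(abs(P[...,0]-531)<8)&(abs(P[...,1]-167)<8);v,u=np.nonzero(d);print('hole px',u.mean(),v.mean(),d.sum())
# silhouette of pin collar/shank?
v,u=np.nonzero(m);print(u.min(),u.max(),v.min(),v.max())
E
python3 - <<'E'
import cv2
a=cv2.imread('pics/w3.png')[190:300,200:320]
cv2.imwrite('pics/w3c.png',cv2.resize(a,None,fx=5,fy=5,interpolation=cv2.INTER_CUBIC))
E
```

```text
1286 [[521.9  92.4 261. ]
 [523.4  95.5 267.4]
 [527.9 102.7 289.3]
 [532.7 104.8 291.8]
 [534.1 105.3 292.7]]
top [527.95173835  99.10206209 291.24873461] [521.62478038  91.60707945 289.01954901] [534.17800957 105.46189762 297.1639694 ]
sheet z [177.84765904 178.71141522 179.68916891]
hole px 259.05405405405406 110.48648648648648 37
241 270 231 284
```

View pics/w3c.png

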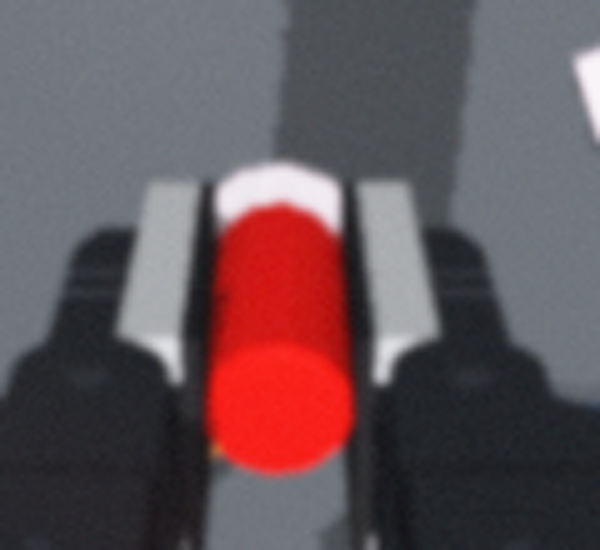

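The pin hangs upright in the grip, with its top disc centred at (527.9,98.6,291). The shift needed to reach the hole is +2.85 mm in x and +68.6 mm in y. I'm moving over it and stopping with the nose about 6 mm above the sheet.

Call:
play_rows(commands=[0,3.43,0.15,0,0,0,0,0,3.43,0.13,0,0,0,0,0,0,0,2,0,0,0,0,0,0,2,0,0,0,0,0,0,1,0,0,0,0,0,0,0,0,0,0,0,0,0,0,0,0,0,0,0,0,0,0,0,0])

```text
clock: 5.22
tcp_pos: [532.1, 169.2, 212.1]
tool_rot: [0.0, 0.707, 0.707, 0.001]
wrist_force: [0.6, 0.6, -0.8]
grip_width: 12.7
finger_force: 39.4
```

```bash
python3 - <<'E'
from h import *
im=grab('wrist','pics/w4.png');P=cloud(im,True);c=im['pixels'].astype(int)
m=(c[...,0]>120)&(c[...,1]<80)&(c[...,2]<80)&(P[...,2]>190)&(P[...,1]>120)
p=P[m];t=p[p[:,2]>np.percentile(p[:,2],95)-3];print('top',t.min(0),t.max(0))
o=get_obs();print(o['tcp_pos'],o['tool_rot'])
a=im['pixels'][170:300,190:330,::-1];cv2.imwrite('pics/w4c.png',cv2.resize(a,None,fx=4,fy=4,interpolation=cv2.INTER_CUBIC))
E
```

```text
top [523.4730973  158.13165633 239.93903763] [590.8262635  182.02383826 295.0362499 ]
[532.06256497 169.17564537 211.99734563] [2.70203549e-04 7.07173177e-01 7.07040046e-01 6.30934615e-04]
```

View pics/w4c.png

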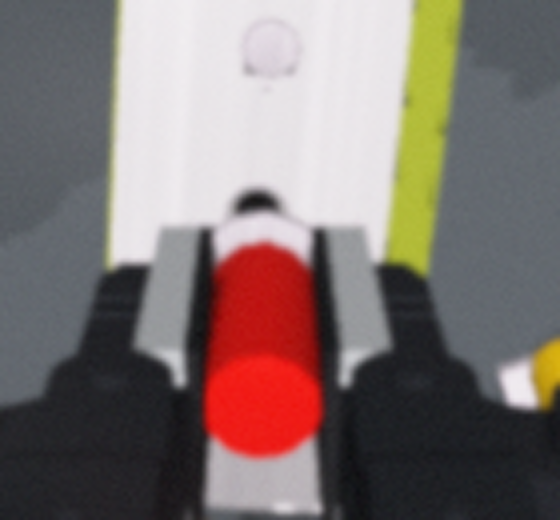

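```bash
python3 - <<'E'
from h import *
im=grab('wrist');K=np.array(im['K']);A=rot(im['attitude']);e=np.array(im['eye']);c=im['pixels'].astype(int)
def at(u,v,z):
    x=(u-K[0,2])/K[0,0];y=(v-K[1,2])/K[1,1];r=np.hypot(x,y);d=A@np.array([np.sin(r)*x/r,np.sin(r)*y/r,np.cos(r)]);return (e+d*(z-e[2])/d[2]).round(1)
col=c[205:240,250:260].mean((1,2)) ;print(col.astype(int))
print('hole far edge',at(254.5,217.3,178)); print('hole L/R',at(190+233/4,221,178),at(190+282/4,221,178))
print('collar far top edge',at(255.5,170+210/4,207.7))
print('handle L/R/near/far',at(190+204/4,271,241.7),at(190+323/4,271,241.7),at(255.5,170+457/4,241.7),at(255.5,170+352/4,241.7))
o=get_obs();print(o['tcp_pos'],e)
E
```

```text
[229 229 228 228 228 229 229 228 228 227 224 209 172 120  75  52  60 103
 161 204 223 224 224 221 210 178 130  92  78  76  77  75  76  76  76]
hole far edge [531.3 170.7 178. ]
hole L/R [527.3 168.2 178. ] [535.2 168.2 178. ]
collar far top edge [531.9 178.8 207.7]
handle L/R/near/far [525.4 169.1 241.7] [538.5 169.1 241.7] [531.8 162.  241.7] [531.8 175.7 241.7]
[531.97717622 169.16475765 211.8966532 ] [531.40600448 236.84922982 355.33100689]
```

Hole (531.2,167.0), pin (531.9,168.8). Correcting and inserting.

Call:
play_rows(commands=[0,-0.18,-0.07,0,0,0,0,0,0,0,0,0,0,0,0,0,0,0.5,0,0,0,0,0,0,0.5,0,0,0,0,0,0,0.4,0,0,0,0,0,0,0,0,0,0])

```text
clock: 6.08
tcp_pos: [530.6, 167.2, 196.8]
tool_rot: [-0.0, 0.707, 0.707, -0.0]
wrist_force: [0.3, -0.6, -0.3]
grip_width: 12.8
finger_force: 39.4
```

Call:
play_rows(commands=[0,0,0.03,0.4,0,0,0,0,0,0,0.3,0,0,0,0,0,0,0,0,0,0])

```text
clock: 6.45
tcp_pos: [531.0, 167.2, 190.0]
tool_rot: [-0.0, 0.707, 0.707, -0.0]
wrist_force: [0.0, -0.1, -0.7]
grip_width: 12.7
finger_force: 39.4
```

Call:
play_rows(commands=[0,0,0,0.2,0,0,0,0,0,0,0.2,0,0,0,0,0,0,0.1,0,0,0,0,0,0,0,0,0,0])

```text
clock: 6.95
tcp_pos: [531.1, 167.3, 185.6]
tool_rot: [-0.0, 0.707, 0.707, -0.0]
wrist_force: [-0.8, -1.3, 3.0]
grip_width: 12.7
finger_force: 39.8
```

Seated, with contact at 3 N. Now I'm releasing, rising, and looking back from 40 mm south (-y) of it.

Call:
play_rows(commands=[0.5,0,0,0,0,0,0,0.5,0,0,0,0,0,0,0.5,0,0,0,0,0,0,0.5,0,0,-2,0,0,0,0.5,0,0,-4,0,0,0,0.5,-3,0,-3,0,0,0,0.5,-5,0,0,0,0,0,0.5,0,0,0,0,0,0])

```text
clock: 7.95
tcp_pos: [531.2, 82.1, 275.7]
tool_rot: [0.001, 0.71, 0.704, -0.001]
wrist_force: [0.0, 0.3, -0.2]
grip_width: 42.8
finger_force: 0.0
```

```bash
python3 - <<'E'
from h import *
o=get_obs();print(o['tcp_pos'],o['grip_width'])
im=grab('wrist','pics/w5.png');P=cloud(im,True);c=im['pixels'].astype(int)
m=(c[...,0]>120)&(c[...,1]<80)&(c[...,2]<80)&(P[...,2]>182)&(P[...,1]>120)&(P[...,2]<235)&(abs(P[...,0]-531)<20)
p=P[m];print(len(p),p.min(0),p.max(0));t=p[p[:,2]>p[:,2].max()-5];print('top',t.min(0),t.max(0))
y=(c[...,0]>150)&(c[...,2]<110)&(c[...,1]>100)&(c[...,1]<c[...,0]-15)&(P[...,2]>180)&(abs(P[...,0]-535)<15)&(abs(P[...,1]-223)<15)
print('tail',y.sum(),np.percentile(P[y],[2,50,98],axis=0) if y.any() else '')
# bars ortho from scene cloud: grey points of height 29..36 in bar area
for n in('scene','side'):
    s=grab(n,f'pics/{n}5.png');Q=cloud(s);cc=s['pixels'].astype(int)
    for cx,cy in((457,-190),(461,-314)):
        k=(abs(Q[...,0]-cx)<45)&(abs(Q[...,1]-cy)<45)&(Q[...,2]>27)&(Q[...,2]<40)&(cc.max(-1)-cc.min(-1)<30)
        q=Q[k];r=cv2.minAreaRect(q[:,:2].astype('f4'));print(n,k.sum(),np.round(np.median(q,0),1),np.round(r[0],1),np.round(r[1],1),round(r[2],1))
E
```

```text
[531.22318314  82.09668438 275.73151642] 42.833957286280246
263 [525.25145007 159.73868679 197.44958007] [536.05333842 171.72836772 217.93387041]
top [525.25145007 159.94448453 213.73543447] [536.05333842 171.72836772 217.93387041]
tail 13 [[534.00025716 219.06678122 180.99230799]
 [534.85871783 219.60238769 186.26593368]
 [536.36819447 220.24518046 188.02013272]]
scene 88 [ 457.6 -195.    32.6] [ 458.9 -194.5] [46.9 34. ] 23.7
scene 99 [ 460.3 -316.9   32.3] [ 460.3 -316.9] [46.3 28.3] 4.4
side 130 [ 456.6 -193.7   31.7] [ 457.5 -191.7] [36.8 27.7] 20.0
side 186 [ 458.7 -314.9   31.7] [ 460.3 -312.6] [39.3 27. ] 2.6
```

The pin is home (top z about 216, centre about (531,166)). The tail is at about (535,223). I'm moving above the first bar and turning 90° so the fingers close along y.

Call:
play_rows(commands=[1,-5,-1.2,0,0,0,0,1,-5.5,-1.4,0,0,0,0,1,-5.7,-1.5,0,0,0,0,1,-5.7,-1.5,0,0,0,0,1,-5.2,-1.5,0,0,0,0,1,0,0,1,0,0,10,1,0,0,1,0,0,10,1,0,0,1,0,0,10])

```text
clock: 9.1
tcp_pos: [460.9, -182.4, 244.7]
tool_rot: [-0.0, 0.867, 0.499, 0.0]
wrist_force: [1.1, -0.5, -0.6]
grip_width: 85.2
finger_force: 0.0
```

Call:
play_rows(commands=[1,0,0,1,0,0,10,1,0,0,1,0,0,10,1,0,0,1,0,0,10,1,0,0,1,0,0,10,1,0,0,1,0,0,10,1,0,0,1,0,0,10,1,0,0,0,0,0,0,1,0,0,0,0,0,0])

```text
clock: 10.1
tcp_pos: [460.9, -183.0, 185.4]
tool_rot: [-0.0, 1.0, 0.002, 0.0]
wrist_force: [-0.5, 0.2, 0.3]
grip_width: 85.1
finger_force: 0.0
```

```bash
cat >> h.py <<'E'
def ortho(im,z,x,y):
    Rm=rot(im['attitude']);K=np.array(im['K']);X,Y=np.meshgrid(y,x)
    C=(np.stack([Y,X,np.full_like(X,z)],-1)-np.array(im['eye']))@Rm;r=np.hypot(C[...,0],C[...,1]);th=np.arctan2(r,C[...,2])
    return cv2.remap(im['pixels'][:,:,::-1].copy(),(K[0,2]+K[0,0]*th*C[...,0]/r).astype('f4'),(K[1,2]+K[1,1]*th*C[...,1]/r).astype('f4'),cv2.INTER_LINEAR)
E
python3 - <<'E'
from h import *
o=get_obs();print(o['tcp_pos'],o['tool_rot'],o['q'])
im=grab('wrist','pics/w6.png');P=cloud(im,True);c=im['pixels'].astype(int)
for cx,cy in((457,-192),(461,-314)):
    k=(abs(P[...,0]-cx)<40)&(abs(P[...,1]-cy)<40)&(P[...,2]>29.5)&(P[...,2]<36)&(c.max(-1)-c.min(-1)<35)
    q=P[k]
    if len(q): r=cv2.minAreaRect(q[:,:2].astype('f4'));print(k.sum(),np.round(np.median(q,0),1),np.round(r[0],1),np.round(r[1],1),round(r[2],1))
g=ortho(im,32,np.arange(520,400,-.5),np.arange(-120,-380,-.5))
a=cv2.resize(im['pixels'][:,:,::-1].copy(),None,fx=.6,fy=.6)
can=np.zeros((g.shape[0]+a.shape[0],g.shape[1],3),np.uint8);can[:g.shape[0]]=g;can[g.shape[0]:,:a.shape[1]]=a
cv2.imwrite('pics/o6.png',can)
E
```

```text
[ 460.85695656 -182.98278773  185.36420678] [-4.44678830e-05  9.99997779e-01  2.10404639e-03  1.17523711e-04] [-0.06385764  0.40676055  0.45814193  2.17267722 -0.30520359  0.62226451
 -0.95460325]
901 [ 458.  -191.9   32.7] [ 457.4 -191.8] [38.9 25.6] 20.7
754 [ 459.7 -312.5   32.8] [ 459.8 -313.5] [39.3 27.1] 3.7
```

View pics/o6.png

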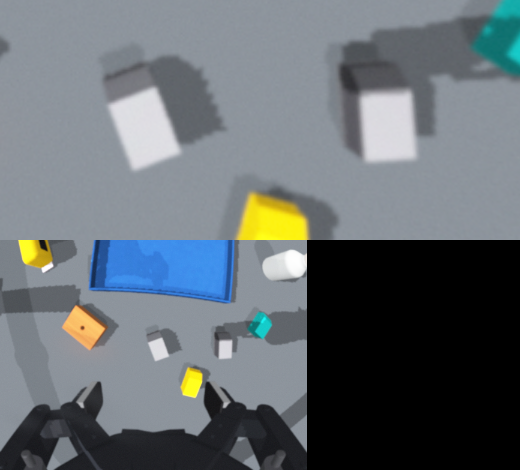

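The ortho view shows bar A's flat top at (145,128) with its bevel up, giving a centre of about (460,-190.5) and yaw 20.5°. Bar B's flat top is at (388,125), giving a centre of about (462.5,-313.7) and yaw 3°. The yellow and turquoise look-alikes are clear of both. I'm gripping A.

Call:
play_rows(commands=[1,-0.1,0.75,2,0,0,0,1,0,0,3,0,0,-10.2,1,0,0,3,0,0,-10.2,1,0,0,3,0,0,0,1,0,0,3,0,0,0,1,0,0,2,0,0,0,1,0,0,1,0,0,0,1,0,0,0,0,0,0], force=80)

```text
clock: 11.15
tcp_pos: [459.4, -191.2, 15.2]
tool_rot: [-0.0, 0.984, 0.177, 0.0]
wrist_force: [0.3, 1.0, -0.1]
grip_width: 85.5
finger_force: 0.0
```

Call:
play_rows(commands=[1,0,0,0,0,0,0])

```text
clock: 11.28
tcp_pos: [459.8, -191.5, 16.0]
tool_rot: [0.0, 0.984, 0.177, 0.001]
wrist_force: [0.0, -0.1, 0.4]
grip_width: 85.3
finger_force: 0.0
```

Call:
play_rows(commands=[0.8,0,0,1,0,0,0,0.3,0,0,0,0,0,0,0,0,0,0,0,0,0,0,0,0,0,0,0,0,0,0,0,0,0,0,0,0,0,0,0,0,0,0])

```text
clock: 12.02
tcp_pos: [459.2, -191.1, 5.6]
tool_rot: [-0.0, 0.984, 0.177, 0.0]
wrist_force: [-1.2, 0.7, 6.9]
grip_width: 23.8
finger_force: 79.6
```

Call:
play_rows(commands=[0,0,0,-0.5,0,0,0,0,0,0,-1.5,0,0,0,0,0,0,-2,0,0,0,0,0,0,-2,0,0,0,0,0,0,0,0,0,0,0,0,0,0,0,0,0,0,0,0,0,0,0,0])

```text
clock: 12.9
tcp_pos: [458.5, -190.9, 64.6]
tool_rot: [-0.0, 0.984, 0.177, -0.001]
wrist_force: [0.3, -0.2, -6.9]
grip_width: 23.8
finger_force: 79.4
```

```bash
python3 - <<'E'
from h import *
o=get_obs();print(o['tcp_pos'],o['tool_rot'],o['wrist_force'],o['wrist_torque'],o['grip_width'],o['joint_efforts'])
im=grab('wrist','pics/w7.png')
E
```

```text
[ 458.53768583 -190.87492182   64.59346395] [-4.45521167e-04  9.84181244e-01  1.77162401e-01 -7.51094044e-04] [ 0.25941615 -0.15256074 -6.86017174] [-0.01940615  0.03115208 -0.00228036] 23.801189547949168 [-6.28973474e-02 -4.61999917e+01  3.54309686e+00 -8.69498938e+00
 -8.02180166e-04 -8.27658630e-03  3.00904758e-04]
```

Call:
play_rows(commands=[0,0,0,0,0,0,0])

```text
clock: 13.08
tcp_pos: [458.8, -191.1, 64.8]
tool_rot: [-0.0, 0.984, 0.177, -0.0]
wrist_force: [-0.1, -0.0, -6.6]
grip_width: 23.6
finger_force: 79.4
```

Bar A weighs about 6.7 N, so it looks like the heavy one. I'm setting it back down gently and will lift B to compare.

Call:
play_rows(commands=[0,0,0,2,0,0,0,0,0,0,2,0,0,0,0,0,0,1.5,0,0,0,0,0,0,0.3,0,0,0,0,0,0,0.15,0,0,0,0,0,0,0,0,0,0,0,0,0,0,0,0,0])

```text
clock: 13.95
tcp_pos: [459.6, -191.3, 6.3]
tool_rot: [0.0, 0.984, 0.177, 0.0]
wrist_force: [-0.0, -0.6, -6.3]
grip_width: 23.8
finger_force: 79.0
```

Call:
play_rows(commands=[0,0,0,0.08,0,0,0,0,0,0,0.05,0,0,0,0,0,0,0,0,0,0])

```text
clock: 14.32
tcp_pos: [459.6, -191.3, 5.6]
tool_rot: [0.0, 0.984, 0.177, 0.001]
wrist_force: [-0.4, -0.1, 5.3]
grip_width: 23.9
finger_force: 81.2
```

Call:
play_rows(commands=[0.4,0,0,0,0,0,0,1,0,0,0,0,0,0,1,0,0,0,0,0,0,1,0,0,-3,0,0,0,1,0,0,-4,0,0,8.5,1,0,0,-4,0,0,8.5,1,-0.2,6.1,0,0,0,0,1,-0.2,6.1,0,0,0,0])

```text
clock: 15.32
tcp_pos: [464.2, -312.9, 115.3]
tool_rot: [0.0, 0.999, 0.032, 0.001]
wrist_force: [0.8, 1.2, 0.6]
grip_width: 85.5
finger_force: 0.0
```

Call:
play_rows(commands=[1,0,0,0,0,0,0,1,0,0,0,0,0,0])

```text
clock: 15.58
tcp_pos: [461.8, -312.7, 114.1]
tool_rot: [-0.001, 1.0, 0.029, -0.0]
wrist_force: [0.5, 1.4, -0.6]
grip_width: 85.3
finger_force: 0.0
```

```bash
python3 - <<'E'
from h import *
o=get_obs();print(o['tcp_pos'],o['tool_rot'],o['grip_width'])
im=grab('wrist','pics/w8.png');P=cloud(im,True);c=im['pixels'].astype(int)
for cx,cy in((457,-192),(461,-314)):
    k=(abs(P[...,0]-cx)<40)&(abs(P[...,1]-cy)<40)&(P[...,2]>29.5)&(P[...,2]<36)&(c.max(-1)-c.min(-1)<35)
    q=P[k]
    if len(q): r=cv2.minAreaRect(q[:,:2].astype('f4'));print(k.sum(),np.round(np.median(q,0),1),np.round(r[0],1),np.round(r[1],1),round(r[2],1))
E
```

```text
[ 461.84382884 -312.72008096  114.13374031] [-6.56905854e-04  9.99570401e-01  2.92975572e-02 -4.84280027e-04] 85.26045901412863
1133 [ 457.9 -192.9   32.5] [ 457.5 -191.9] [38.7 26.9] 19.9
1496 [ 459.8 -313.7   32.7] [ 459.1 -313.5] [39.  25.3] 4.2
```

Bar B is at about (462,-313.5), under the tool. I'm gripping and lifting it.

Call:
play_rows(commands=[1,0,0.08,3,0,0,0,1,0,0,3,0,0,0,1,0,0,3,0,0,0,1,0,0,1.86,0,0,0,0.5,0,0,0,0,0,0,0,0,0,0,0,0,0,0,0,0,0,0,0,0,0,0,0,0,0,0])

```text
invalid input at $.commands: expected a multiple of 7 numbers
```

Call:
play_rows(commands=[0,0,0,0,0,0,0,0,0,0,0,0,0,0])

```text
clock: 15.88
tcp_pos: [462.6, -311.9, 114.3]
tool_rot: [-0.0, 1.0, 0.031, -0.0]
wrist_force: [0.5, -0.0, 0.6]
grip_width: 51.4
finger_force: 0.0
```

Call:
play_rows(commands=[0,0,0,-1,0,0,0,0,0,0,-2,0,0,0,0,0,0,-2,0,0,0,0,0,0,-2,0,0,0,0,0,0,0,0,0,0,0,0,0,0,0,0,0,0,0,0,0,0,0,0])

```text
clock: 16.75
tcp_pos: [461.9, -312.8, 183.7]
tool_rot: [-0.0, 1.0, 0.03, -0.001]
wrist_force: [-0.0, -0.0, -0.2]
grip_width: 0.2
finger_force: 0.0
```

```bash
python3 - <<'E'
from h import *
o=get_obs();print(o['tcp_pos'],o['wrist_force'],o['wrist_torque'])
P=np.load('scene0.npy');c=cv2.imread('pics/scene0.png').astype(int)
m=(c[...,0]>c[...,2]+70)&(c[...,0]>c[...,1]+30)&(P[...,2]<40)&(P[...,2]>-5)&(P[...,0]>480)&(P[...,0]<850)&(abs(P[...,1]+190)<250)
r=cv2.minAreaRect(P[m][:,:2].astype('f4'));print(m.sum(),r)
h=m&(P[...,2]>24);print(cv2.minAreaRect(P[h][:,:2].astype('f4')))
E
```

```text
[ 461.94851924 -312.75003088  183.71122671] [-0.02612541 -0.01774726 -0.19675822] [ 0.03723483 -0.02266483  0.0239546 ]
3125 ((642.533447265625, -195.5546417236328), (268.1628723144531, 202.72171020507812), 85.64913177490234)
((645.2079467773438, -204.36941528320312), (252.13819885253906, 193.9079132080078), 85.11803436279297)
```

The call was miscounted again; the gripper closed on air and rose, with no harm done. I'm reopening and descending 178 mm.

Call:
play_rows(commands=[1,0,0.07,3,0,0,0,1,0,0,3,0,0,0,1,0,0,3,0,0,0,1,0,0,2,0,0,0,1,0,0,0,0,0,0,1,0,0,0,0,0,0])

```text
clock: 17.5
tcp_pos: [462.6, -314.2, 74.7]
tool_rot: [0.0, 1.0, 0.03, 0.0]
wrist_force: [0.0, -0.2, 0.5]
grip_width: 85.1
finger_force: 0.0
```

Call:
play_rows(commands=[1,0,0,3,0,0,0,1,0,0,2,0,0,0,1,0,0,1.8,0,0,0,0.4,0,0,0,0,0,0,0,0,0,0,0,0,0,0,0,0,0,0,0,0,0,0,0,0,0,0,0])

```text
clock: 18.38
tcp_pos: [463.1, -314.2, 7.5]
tool_rot: [0.0, 1.0, 0.03, 0.001]
wrist_force: [0.5, 0.1, 4.7]
grip_width: 24.0
finger_force: 79.3
```

Call:
play_rows(commands=[0,0,0,0,0,0,0,0,0,0,0,0,0,0])

```text
clock: 18.62
tcp_pos: [463.1, -314.3, 7.5]
tool_rot: [0.0, 1.0, 0.03, 0.001]
wrist_force: [-0.5, 0.7, 6.1]
grip_width: 23.7
finger_force: 79.3
```

Call:
play_rows(commands=[0,0,0,-1,0,0,0,0,0,0,-2,0,0,0,0,0,0,-3,0,0,0,0,0,0,-3,0,0,0,0,0,0,0,0,0,0,0,0,0,0,0,0,0,0,0,0,0,0,0,0])

```text
clock: 19.5
tcp_pos: [461.6, -313.2, 95.3]
tool_rot: [-0.001, 1.0, 0.03, -0.001]
wrist_force: [0.8, -0.5, -3.3]
grip_width: 23.7
finger_force: 78.7
```

Call:
play_rows(commands=[0,0,0,0,0,0,0])

```text
clock: 19.62
tcp_pos: [461.9, -313.6, 95.5]
tool_rot: [-0.0, 1.0, 0.03, -0.001]
wrist_force: [-0.0, -0.6, -1.9]
grip_width: 23.5
finger_force: 78.7
```

Bar B weighs about 2.5–3 N, so it is the lighter one and goes to the tray.

Call:
play_rows(commands=[0,3,-1.6,0,0,0,0,0,4,-2.1,0,0,0,0,0,4,-2.1,0,0,0,0,0,4,-2.1,0,0,0,0,0,3.4,-1.8,0,0,0,0,0,0,0,2,0,0,0,0,0,0,3,0,0,0,0,0,0,1,0,0,0])

```text
clock: 20.62
tcp_pos: [637.4, -206.0, 33.6]
tool_rot: [-0.001, 1.0, 0.029, -0.003]
wrist_force: [-0.2, 0.2, -3.2]
grip_width: 23.4
finger_force: 78.7
```

Call:
play_rows(commands=[0,0,0,0.5,0,0,0,0,0,0,0.5,0,0,0,0,0,0,0,0,0,0,0,0,0,0,0,0,0])

```text
clock: 21.12
tcp_pos: [640.9, -206.4, 27.2]
tool_rot: [0.0, 1.0, 0.03, 0.001]
wrist_force: [0.4, 0.3, -2.6]
grip_width: 23.3
finger_force: 78.7
```

Call:
play_rows(commands=[0,0,0,0.7,0,0,0,0,0,0,0.5,0,0,0,0,0,0,0.2,0,0,0,0,0,0,0,0,0,0])

```text
clock: 21.62
tcp_pos: [640.2, -206.1, 12.1]
tool_rot: [-0.0, 1.0, 0.03, -0.0]
wrist_force: [-0.5, 0.6, -3.2]
grip_width: 23.5
finger_force: 78.7
```

Call:
play_rows(commands=[0,0,0,0.1,0,0,0,0,0,0,0.1,0,0,0,0,0,0,0,0,0,0])

```text
clock: 22.0
tcp_pos: [640.6, -206.3, 11.6]
tool_rot: [-0.0, 1.0, 0.03, 0.0]
wrist_force: [-2.2, 1.5, 5.2]
grip_width: 23.6
finger_force: 79.8
```

Call:
play_rows(commands=[0.4,0,0,0,0,0,0,1,0,0,0,0,0,0,1,0,0,0,0,0,0,1,0,0,-3,0,0,0,1,0,0,-5,0,0,0,1,-3,-0.4,-3,0,0,0,1,-5,-0.7,0,0,0,0,1,-5,-0.8,0,0,0,0])

```text
clock: 23.0
tcp_pos: [508.7, -195.1, 121.1]
tool_rot: [0.0, 1.0, 0.03, 0.001]
wrist_force: [0.2, -0.1, -0.1]
grip_width: 85.4
finger_force: 0.0
```

Call:
play_rows(commands=[1,-4.9,-0.7,0,0,0,0,1,0,0,0,0,0,-8.5,1,0,0,0,0,0,-8.5,1,0,0,0,0,0,0,1,0,0,0,0,0,0])

```text
clock: 23.62
tcp_pos: [460.4, -191.0, 120.5]
tool_rot: [0.0, 0.984, 0.176, 0.0]
wrist_force: [0.7, -0.7, 0.3]
grip_width: 85.6
finger_force: 0.0
```

```bash
python3 - <<'E'
from h import *
o=get_obs();print(o['tcp_pos'],o['tool_rot'],o['grip_width'])
im=grab('wrist','pics/w9.png');P=cloud(im,True);c=im['pixels'].astype(int)
for cx,cy,z in((457,-192,32),(640,-206,36)):
    k=(abs(P[...,0]-cx)<40)&(abs(P[...,1]-cy)<40)&(abs(P[...,2]-z)<3)&(c.max(-1)-c.min(-1)<40)
    q=P[k]
    if len(q): r=cv2.minAreaRect(q[:,:2].astype('f4'));print(k.sum(),np.round(np.median(q,0),1),np.round(r[0],1),np.round(r[1],1),round(r[2],1))
E
```

```text
[ 460.38319009 -190.97965103  120.52667891] [8.54327484e-05 9.84388575e-01 1.76008859e-01 9.00300833e-05] 85.60344966325923
1445 [ 458.9 -191.7   32.8] [ 458.4 -191.8] [39.4 25.5] 20.3
773 [ 627.6 -207.9   36.8] [ 630.9 -206.5] [27.2 25.8] 3.4
```

Bar A is under the tool at about (461,-191). Gripping it.

Call:
play_rows(commands=[1,0,0,3,0,0,0,1,0,0,3,0,0,0,1,0,0,3,0,0,0,1,0,0,2.4,0,0,0,1,0,0,0,0,0,0,0.4,0,0,0,0,0,0,0,0,0,0,0,0,0,0,0,0,0,0,0,0], force=100)

```text
clock: 24.68
tcp_pos: [460.7, -191.0, 7.3]
tool_rot: [0.0, 0.984, 0.177, 0.001]
wrist_force: [-0.1, -0.9, -0.0]
grip_width: 32.0
finger_force: 0.0
```

Call:
play_rows(commands=[0,0,0,0,0,0,0,0,0,0,0,0,0,0,0,0,0,0,0,0,0])

```text
clock: 25.05
tcp_pos: [460.6, -190.9, 7.5]
tool_rot: [0.0, 0.984, 0.177, 0.001]
wrist_force: [-0.8, 0.5, 7.0]
grip_width: 23.5
finger_force: 98.4
```

Call:
play_rows(commands=[0,0,0,-1,0,0,0,0,0,0,-3,0,0,0,0,0,0,-4,0,0,0,0,0,0,-4,0,0,0,0,0,0,-4,0,0,0,0,0,0,-4,0,0,8,0,0,0,-4,0,0,8,0,0,0,-4,0,0,8])

```text
clock: 26.05
tcp_pos: [457.9, -189.7, 286.8]
tool_rot: [-0.001, 0.999, -0.034, -0.002]
wrist_force: [1.0, -0.4, -7.1]
grip_width: 23.1
finger_force: 99.4
```

Call:
play_rows(commands=[0,0.4,-3,0,0,0,0,0,0.5,-4.6,0,0,0,0,0,0.6,-5,0,0,0,0,0,0.6,-5,0,0,0,0,0,0.6,-5,0,0,0,0,0,0.6,-5,0,0,0,0,0,0.6,-5,0,0,0,0,0,0.5,-4,0,0,0,0])

```text
clock: 27.05
tcp_pos: [524.7, 173.8, 285.3]
tool_rot: [0.0, 1.0, -0.03, -0.002]
wrist_force: [1.2, -0.8, -6.9]
grip_width: 23.2
finger_force: 99.4
```

Call:
play_rows(commands=[0,0.4,-3,0,0,0,0,0,0,-2.2,0,0,0,0,0,0,0,0,0,0,0,0,0,0,0,0,0,0])

```text
clock: 27.55
tcp_pos: [533.4, 221.4, 286.0]
tool_rot: [0.001, 0.999, -0.032, -0.001]
wrist_force: [0.9, -1.6, -7.9]
grip_width: 23.3
finger_force: 99.4
```

```bash
python3 - <<'E'
from h import *
o=get_obs();print(o['tcp_pos'],o['tool_rot'],o['grip_width'],o['wrist_force'],o['wrist_torque'],o['q'])
im=grab('wrist','pics/w10.png');P=cloud(im,True);c=im['pixels'].astype(int)
a=im['pixels'][:,:,::-1].copy();s=grab('side','pics/s10.png')['pixels'][100:230,150:290,::-1]
can=np.zeros((384,800,3),np.uint8);can[:,:512]=a[:384];can[:260,512:792]=cv2.resize(s,(280,260),interpolation=cv2.INTER_CUBIC)
cv2.imwrite('pics/c10.png',can)
E
```

```text
[533.43566496 221.41796746 286.02723519] [ 9.72492579e-04  9.99482296e-01 -3.21479136e-02 -8.40509439e-04] 23.328943945880308 [ 0.87286072 -1.57330074 -7.94762392] [-0.06690795 -0.04835074 -0.01464139] [-0.84344381  0.37632457  0.49654763  1.90636896 -0.22128745  0.91515398
 -1.8750568 ]
```

View pics/c10.png

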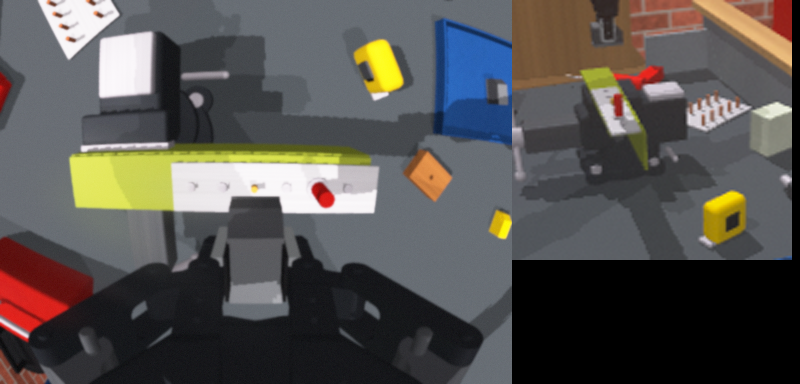

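The wrist view shows the bar held level at (255,260), the brass tail just beyond it at (254,188), and the pin upright and home at (322,195). I'm descending to about 6 mm above contact.

Call:
play_rows(commands=[0,0.1,-0.15,2,0,0,0,0,0,0,3,0,0,0,0,0,0,2,0,0,0,0,0,0,1,0,0,0,0,0,0,0.5,0,0,0,0,0,0,0,0,0,0,0,0,0,0,0,0,0])

```text
clock: 28.52
tcp_pos: [536.1, 224.9, 202.3]
tool_rot: [-0.0, 1.0, -0.031, 0.001]
wrist_force: [0.2, 0.2, -7.2]
grip_width: 22.9
finger_force: 99.4
```

```bash
python3 - <<'E'
from h import *
im=grab('wrist','pics/w11.png');P=cloud(im,True);c=im['pixels'].astype(int)
o=get_obs();t=o['tcp_pos'];print(t,o['tool_rot'],o['wrist_force'])
k=(abs(P[...,0]-t[0])<40)&(abs(P[...,1]-t[1])<14)&(P[...,2]>t[2]+20)&(P[...,2]<t[2]+30)
print(np.percentile(P[k],[2,50,98],axis=0).round(1))
a=im['pixels'][130:310,150:360,::-1]
s=grab('side')['pixels'][120:220,160:270,::-1]
x=cv2.resize(a,(490,420),interpolation=cv2.INTER_CUBIC);y=cv2.resize(s,(300,273),interpolation=cv2.INTER_CUBIC)
can=np.zeros((420,790,3),np.uint8);can[:,:490]=x;can[:273,490:]=y
cv2.imwrite('pics/c11.png',can)
E
```

```text
[536.02249304 224.95386384 202.29491702] [-3.94888515e-04  9.99507303e-01 -3.13766029e-02  7.10179429e-04] [-0.08692201 -0.4822709  -7.25234569]
[[515.4 213.  222.8]
 [537.3 225.  227.3]
 [552.8 237.1 229.9]]
```

Bar underside is at about 195. I've reached the picture limit, so I'm working from numbers now. Centring by (-1.2,-1.9) mm and descending to contact, watching force.

Call:
play_rows(commands=[0,-0.1,0.2,0,0,0,0,0,0,0,0.3,0,0,0,0,0,0,0.3,0,0,0,0,0,0,0,0,0,0,0,0,0,0,0,0,0])

```text
clock: 29.25
tcp_pos: [534.3, 222.8, 195.4]
tool_rot: [0.0, 1.0, -0.031, -0.0]
wrist_force: [0.9, 0.6, -6.7]
grip_width: 23.0
finger_force: 99.4
```

Call:
play_rows(commands=[0,0,0,0.1,0,0,0,0,0,0,0.05,0,0,0,0,0,0,0,0,0,0])

```text
clock: 29.62
tcp_pos: [534.6, 222.9, 194.5]
tool_rot: [-0.0, 1.0, -0.031, 0.0]
wrist_force: [-0.5, 0.1, -1.9]
grip_width: 23.1
finger_force: 99.9
```

Call:
play_rows(commands=[0,0,0,0.04,0,0,0,0,0,0,0,0,0,0,0,0,0,0,0,0,0,0,0,0,0,0,0,0])

```text
clock: 30.12
tcp_pos: [534.6, 222.9, 194.3]
tool_rot: [-0.0, 1.0, -0.031, 0.0]
wrist_force: [-2.8, 0.0, 5.7]
grip_width: 23.1
finger_force: 100.7
```

The push is about 12.5 N. I'm settling and checking the end state by numbers.

Call:
play_rows(commands=[0,0,0,0,0,0,0,0,0,0,0,0,0,0,0,0,0,0,0,0,0,0,0,0,0,0,0,0,0,0,0,0,0,0,0,0,0,0,0,0,0,0])

```text
clock: 30.88
tcp_pos: [534.6, 222.9, 194.3]
tool_rot: [-0.0, 1.0, -0.031, 0.0]
wrist_force: [-3.4, 0.2, 5.1]
grip_width: 23.5
finger_force: 100.7
```

```bash
python3 - <<'E'
from h import *
im=grab('wrist');P=cloud(im,True);c=im['pixels'].astype(int)
o=get_obs();t=o['tcp_pos'];print(t,o['wrist_force'],o['wrist_torque'],o['joint_vel'].round(4))
k=(abs(P[...,0]-t[0])<40)&(abs(P[...,1]-t[1])<9)&(P[...,2]>t[2]+18)&(P[...,2]<t[2]+32)
q=P[k];f=q[q[:,0]<t[0]+10];A=np.c_[f[:,:2]-t[:2],np.ones(len(f))];print('top plane',len(f),np.linalg.lstsq(A,f[:,2],rcond=None)[0].round(3),'x ext',np.percentile(q[:,0],[1,99]))
for n in('wrist','scene','side'):
    s=im if n=='wrist' else grab(n);Q=cloud(s,n=='wrist');cc=s['pixels'].astype(int)
    m=(cc[...,0]>110)&(cc[...,1]<80)&(cc[...,2]<80)&(abs(Q[...,0]-531)<20)&(abs(Q[...,1]-167)<20)&(Q[...,2]>182)
    b=(abs(Q[...,0]-636)<35)&(abs(Q[...,1]+206)<30)&(Q[...,2]>31)&(Q[...,2]<42)
    print(n,'pin',m.sum(),Q[m].mean(0).round(1) if m.any() else '',Q[m][:,2].max() if m.any() else '','bar',b.sum(),np.median(Q[b],0).round(1) if b.any() else '')
E
```

```text
[534.61534978 222.90761132 194.31532173] [-2.74818749 -0.58551081  6.00007202] [-0.22713499  0.70618267  0.03929082] [ 0.0008  0.0004  0.0006 -0.0016  0.0005 -0.0018 -0.0006]
top plane 2249 [ 1.00000e-03 -1.00000e-03  2.19465e+02] x ext [513.43196239 553.50182728]
wrist pin 1052 [534.1 168.9 206.9] 246.08654919784007 bar 0 
scene pin 36 [533.7 161.2 203.5] 217.19968028038795 bar 103 [ 637.5 -210.6   36.1]
side pin 42 [529.6 163.2 201.2] 240.45816630003299 bar 113 [ 636.5 -208.2   35.6]
```

```bash
python3 -c "from h import *;print(hand_in())"
```

```text
the job is handed in; nothing more can be done
None
```

The pin is home in the hole and released, the lighter bar (about 3 N) is in the tray, and the heavier bar (about 7 N) is held level on the rivet tail at about 12.5 N. The job is handed in with no verdict returned, and I viewed 11 pictures against the limit of 10.

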